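# Reject a worn collar through the spring flap

### The job

Push the worn steel collar that lies on the feed deck of the grey reject box through the flap into the box: press the self-closing flap down with one finger, and while that finger holds the flap open push the collar over the deck's edge into the opening with the other finger. Only push the collar, never pick it up, then let the flap close again, and leave the other things on and around the box where they are.

Things in the scene. Friction and masses are not known exactly. Their poses are not given: they have to be found in the camera images.
- reject_box: fixed grey box, dark steel top, 322 mm long (x), 200 wide (y), 150 high. Origin on the table below the middle of the edge where the feed deck ends and the opening begins; +x from deck to flap (the way to push, roughly away from the robot), z up. Inner floor 4 mm above the table; the space inside reaches under the deck too; the low rear wall leaves a window
- deck_edge (a point): middle of the feed deck's edge at the opening, on the deck's top, 150 mm above the table; axes as the box. From here the flat deck, without kerbs, runs 130 mm back towards -x over the whole width; the opening runs 167 mm to +x and 50 mm to either side, with flat 50 mm wide strips of box top beside it
- flap (a joint): opening angle of the flap, rad: 0 shut, grows as its near end sinks into the box, at most 0.85. Hinge along y at box x = 165, z = 150 mm. A light spring shuts it (about 0.06 N m shut, 0.1 N m at 0.8 rad). Open 0.25 rad, its near end is well below the deck; a collar past the edge tips in, weighs the flap further down and slides off its near end into the box
- flap_end (a point): middle of the flap's near end, on its top (moves with the flap). The flap is an aluminium plate 163 mm long, 96 wide, 12 thick, box x = 1 to 164 mm, lying over the opening: shut, its top is 12 mm above the deck, so its end stands in the collar's way, and pushing the collar against it cannot open it
- pad_top (a point): centre of the top of the flap's raised pad (moves with the flap): a block 120 mm long (x), 60 wide, box x = 20 to 140 mm, its top 36 mm above the deck when shut. A fingertip pressing it down to 6 mm above the deck opens the flap 0.2 to 0.25 rad near the pad's near end, about 0.35 rad half-way; keep to the near two thirds, it binds close to the hinge
- collar_center (a point): centre, half-way up, of the worn collar: a plain steel ring lying flat on the feed deck, 44 mm outside, 20 mm bore, 22 mm high, about 0.2 kg; z along its axis. It starts 28 to 65 mm short of the deck's edge, within 15 mm of the middle line
- oil_bottle: bystander: small white bottle, 30 mm across, 55 mm tall, standing on the box top beside the flap; origin at its underside (spanner, screwdriver: below the middle). Leave it alone.
- stud: bystander: headed brass stud standing on its 28 mm wide head, 45 mm tall, on the box top beside the flap; origin at its underside (spanner, screwdriver: below the middle). Leave it alone.
- tin_mug: bystander: white mug, 76 mm across, 80 mm tall, on the table beside the box; origin at its underside (spanner, screwdriver: below the middle). Leave it alone.
- grease_jar: bystander: amber jar, 66 mm across, 75 mm tall, on the table beside the box; origin at its underside (spanner, screwdriver: below the middle). Leave it alone.
- pulley: bystander: dark steel pulley, 70 mm across, 34 mm tall, on the table beside the box; origin at its underside (spanner, screwdriver: below the middle). Leave it alone.
- spanner: bystander: 170 mm spanner lying on the table beside the box; origin at its underside (spanner, screwdriver: below the middle). Leave it alone.
- driver: bystander: 190 mm screwdriver lying on the table beside the box; origin at its underside (spanner, screwdriver: below the middle). Leave it alone.
There are look-alikes about, which are no part of the job. Leave any blue or pink look-alike of the part that bears collar_center alone.

How it is judged:
By the outcome, as a careful person would: the job done as asked, in the order asked, and still so for the second after the job is handed in, with the robot touching nothing.
It also fails if it takes over 48 s, if anything falls off the work surface, if the arm or the gripper's body presses on something with over 40 N, if the wrist force passes 120 N, or if a joint passes its speed limit or range.

### The arm

A 6-joint arm with a two-finger parallel gripper is mounted at the origin on the work surface. World frame = base frame: x ahead of the robot, y to its left, z up, the work surface at z = 0. Lengths are in mm, angles in rad, forces in N, time in s.
With the tool pointing down it reaches from about 350 to 975 mm from the base axis. Payload 7.1 kg.
Tool frame: the origin (TCP) lies at the very end of the fingers, on their centre line; the grasp point (between the pads) lies 19 mm behind it (ctrl.pinch_z is the distance from the TCP to the grasp point, in mm); z points along the fingers, y is the direction in which the jaws open and shut (so a half turn about z gives the same grasp; the last joint's range is limited). The gripper opens to 88 mm and grips with 3 to 60 N. Pads are 20 mm wide; open, the fingers measure 115 mm over their backs; the gripper's body (75 mm by 178 mm) begins 61 mm behind the grasp point.
Start: joints at [1.329, 0.423, 1.63, -0, 1.089, -0.019], TCP at [138.07, 609.542, 222.675] pointing down, gripper open.
Joint ranges: [-3, 3], [-0.9, 2.11], [0.09, 2.58], [-1.31, 4.45], [0.11, 2.69], [-2.54, 2.54]. Speed limits (rad/s): [2.39, 2.39, 3.01, 3.14, 3.14, 3.14].

### API

Orientations are given as a rotation vector (axis times angle).
In Python, from workcell import ctrl gives the robot as it stands.
- The arm moves only by the shell command python3 -m inch 'ROWS' [OPENING]. ROWS is JSON, a list of rows, each an object with "xyz": the shift along the tool's x, y, z in cm, a list of three; "spin": the turn about the tool's z in degrees. A call has 1 to 20 rows; each row is the pose to reach, as a shift and turn from the pose measured when the call began, along the tool's axes at that moment; what a row does not reach only later rows make up. A row lasts 1/10 s, in which the tool goes at most 50 mm and 8.59 degrees, less where a joint would pass 70% of its speed; a pose out of reach is approached as far as the arm can. A call with a gripper value outside its range is refused whole. OPENING is the closure, from 0 (fully open) to 1 (shut), set as the call begins (- or left out, the last holds). The fingers move at their own pace and stop on an object; the grip force is fixed at half the most. Time passes only in rows, so rows that repeat a pose let the fingers close. It gives the time, the measured TCP pose, the force and the opening at its end, in the units of the state.
- ctrl.get_obs(): the state, without advancing time (a new reading comes with each control period).
- ctrl.get_image(name): name is "side" or "top"; returns the picture (420x560x3 uint8, red, green, blue); there is no depth.
- ctrl.camera_info(name): a dict with "camera_matrix" (3x3 intrinsics, pixels), "k1" (the pictures are not rectified: a ray, as slopes to the right and down, at radius r is drawn at 1 + k1 r^2 times it, then the intrinsics apply), "R" (3x3) and "t" (3): a world point X has camera coordinates R X + t. Camera axes: x right, y down, z forward; pixel columns grow to the right and rows downward; lengths in mm; the calibration is good to about 2 mm. A picture is of the moment at which its call begins. camera_info takes no time and is no camera call.
- ctrl.close_job(): hands the job in, once; it reports no verdict.
The state is a dict: "t": time; "qpos": joint angles; "qvel": joint speeds; "joint_torque": joint torques, N m; "ee_pos": TCP position; "orientation": TCP orientation; "ft_force": force on the tool from outside, world axes, zero at the start; "moment": the same for the moment, N m; "width": finger opening in mm.
Only numpy, scipy, OpenCV 4.12 (cv2) and the standard library are available. Lean on these libraries where they do the work, as an engineer would, in place of code of your own. Each camera call takes 0.05 s, during which the arm holds its last target. There are 200 camera calls.

## Working session

There is one attempt and no reset: what is moved stays moved. The work goes in short steps, Python scripts to look and compute and a shell command to move; the robot and the scene stay as the last step left them, time stands still between calls to the robot, and variables do not carry over. Pictures are saved under pics/ and viewed, about 8 in all and at most 12, crops included, and the job is handed in when it is done.

```bash
mkdir -p pics
python3 - <<'E'
from workcell import ctrl
import cv2
for n in("side","top"):
    im=ctrl.get_image(n); cv2.imwrite(f"pics/{n}0.png",im[:,:,::-1])
    c=ctrl.camera_info(n); print(n,c)
o=ctrl.get_obs();print({k:o[k] for k in("t","ee_pos","orientation","width","ft_force")})
E
```

```text
side {'camera_matrix': array([[434.44787688,   0.        , 278.81886883],
       [  0.        , 434.44787688, 209.49661978],
       [  0.        ,   0.        ,   1.        ]]), 'k1': -0.09701490903094984, 'R': array([[ 0.97056514, -0.24075197, -0.00646548],
       [-0.16951183, -0.66380574, -0.72844195],
       [ 0.17108201,  0.70809634, -0.68507702]]), 't': array([-491.93636417,  189.17764063,  918.30975998])}
top {'camera_matrix': array([[411.87309582,   0.        , 284.40511074],
       [  0.        , 411.87309582, 211.35867024],
       [  0.        ,   0.        ,   1.        ]]), 'k1': 0.023098747461907126, 'R': array([[ 0.02794889, -0.99958995, -0.0062282 ],
       [-0.98218704, -0.02630303, -0.18605583],
       [ 0.18581572,  0.01131731, -0.98251943]]), 't': array([ -21.01437839,  532.47515754, 1087.02806294])}
{'t': 0.1, 'ee_pos': array([137.95810778, 609.07317463, 221.98322258]), 'orientation': array([-3.49248761e-01, -3.12194743e+00,  2.12665169e-03]), 'width': 88.09296937843155, 'ft_force': array([ 0.70788662,  0.05927006, -0.31816415])}
```

View pics/top0.png

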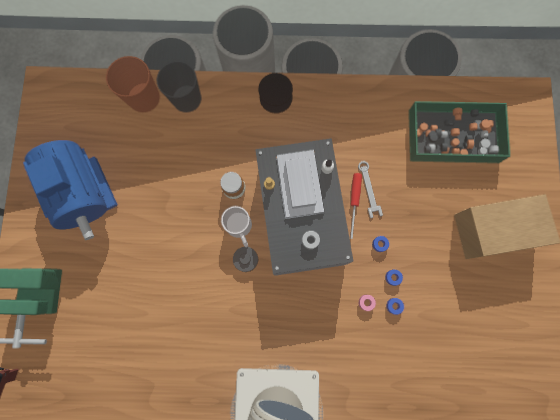

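View pics/side0.png

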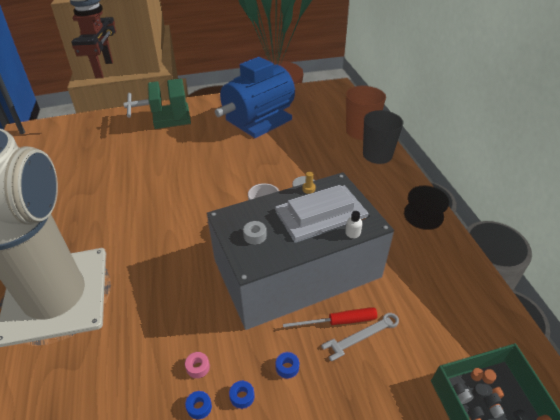

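The top view shows the box with deck towards the robot, the collar at about (311,240), the flap at (300,183), the stud at (269,184) and the bottle at (328,166). The side view shows the collar at (255,232). I'll enlarge both.

Run:
```python
import cv2
a=cv2.imread("pics/top0.png")[135:280,245:365]; b=cv2.imread("pics/side0.png")[165:320,195:400]
cv2.imwrite("pics/topc.png",cv2.resize(a[:,:],None,fx=4,fy=4,interpolation=cv2.INTER_CUBIC))
cv2.imwrite("pics/sidec.png",cv2.resize(b,None,fx=3.8,fy=3.8,interpolation=cv2.INTER_CUBIC))
```

```text
(no output)
```

View pics/topc.png

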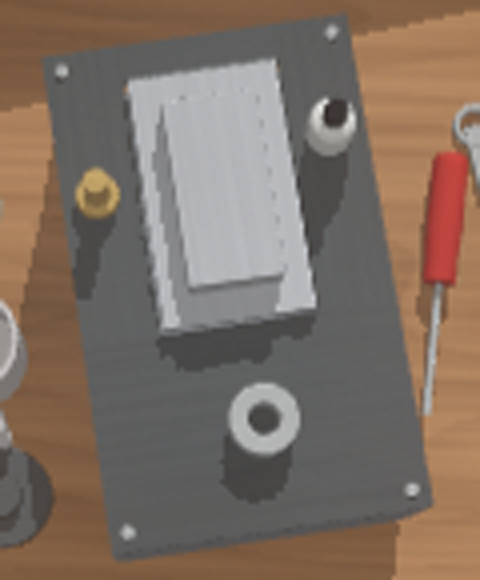

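View pics/sidec.png

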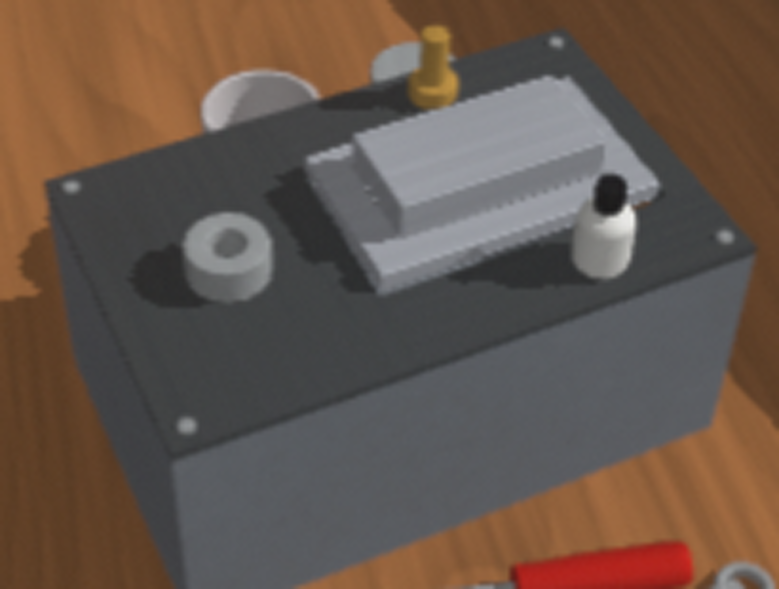

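```bash
cat > h.py <<'E'
import numpy as np
from workcell import ctrl
from scipy.optimize import least_squares
C={n:ctrl.camera_info(n) for n in("side","top")}
def proj(n,X):
    c=C[n];p=np.atleast_2d(X)@c["R"].T+c["t"];s=p[:,:2]/p[:,2:]
    s=s*(1+c["k1"]*(s**2).sum(1,keepdims=True));K=c["camera_matrix"]
    return s*[K[0,0],K[1,1]]+K[:2,2]
def onz(n,uv,z): return least_squares(lambda q:(proj(n,[q[0],q[1],z])-uv).ravel(),[500,0]).x
def box(p,B): # box pts -> world
    c,s=np.cos(p[2]),np.sin(p[2]);B=np.atleast_2d(B)
    return np.c_[p[0]+c*B[:,0]-s*B[:,1],p[1]+s*B[:,0]+c*B[:,1],B[:,2]]
def inv(p,w):
    c,s=np.cos(p[2]),np.sin(p[2]);d=np.array(w[:2])-p[:2];return np.array([c*d[0]+s*d[1],-s*d[0]+c*d[1]])
T=lambda a:(np.array(a)+.5)/4-.5+[245,135]
S=lambda a:(np.array(a)+.5)/3.8-.5+[195,165]
E
python3 - <<'E'
from h import *
B=[[192,100,150],[192,-100,150],[-130,-100,150],[-130,100,150]]
t=T([(42,58),(346,13),(433,508),(117,560)]);s=S([(572,30),(757,250),(175,458),(45,183)])
f=lambda p:np.r_[(proj("top",box(p,B))-t).ravel(),(proj("side",box(p,B))-s).ravel()]
r=least_squares(f,[550,-30,0.1]);p=r.x;print(p,r.fun.round(1))
for n,d in(("top",t),("side",s)):
    q=least_squares(lambda p:(proj(n,box(p,B))-d).ravel(),p).x;print(n,q)
for nm,n,uv,z in[("col","top",T((264,418)),172),("col","side",S((228,241)),172),("stud","top",T((97,186)),195),("stud","side",S((434,32)),195),("bot","top",T((335,112)),205),("bot","side",S((611,180)),205),("padNL","top",T((191,289)),186),("padNR","top",T((283,274)),186),("flapNL","top",T((163,332)),162),("flapNR","top",T((316,310)),162)]:
    w=onz(n,uv,z);print(nm,n,w.round(1),inv(p,w).round(1))
np.save("p.npy",p)
E
```

```text
[ 5.04769951e+02 -5.89796851e+01  1.74213737e-01] [-0.  -0.3  0.3  0.   0.5 -0.4 -1.3 -1.4 -1.9  0.3  0.4  0.3 -0.3  0.3
  0.1  0.5]
top [ 5.03425638e+02 -5.95048823e+01  1.79672662e-01]
side [ 5.05686430e+02 -5.82464359e+01  1.69453816e-01]
col top [442.9 -73.4] [-63.4  -3.4]
col side [443.2 -70.1] [-62.6  -0.3]
stud top [579.3  31.8] [89.2 76.5]
stud side [582.4  37.5] [93.2 81.6]
bot top [ 626.8 -111.6] [111. -73.]
bot side [ 629.  -107.6] [113.9 -69.5]
padNL top [518.7 -27. ] [19.3 29. ]
padNR top [529.5 -82.7] [ 20.2 -27.7]
flapNL top [495.9 -10.6] [-0.3 49.2]
flapNR top [ 512.3 -105. ] [ -0.5 -46.7]
```

```bash
python3 -m inch '[{"xyz":[-33.5,-29.2,0],"spin":40},{"xyz":[-33.5,-29.2,0],"spin":40},{"xyz":[-33.5,-29.2,0],"spin":40},{"xyz":[-33.5,-29.2,0],"spin":40},{"xyz":[-33.5,-29.2,0],"spin":40},{"xyz":[-33.5,-29.2,0],"spin":40},{"xyz":[-33.5,-29.2,0],"spin":40},{"xyz":[-33.5,-29.2,0],"spin":40},{"xyz":[-33.5,-29.2,0],"spin":40},{"xyz":[-40.8,-61.4,0],"spin":67.1},{"xyz":[-40.8,-61.4,0],"spin":67.1},{"xyz":[-40.8,-61.4,0],"spin":67.1},{"xyz":[-40.8,-61.4,0],"spin":67.1},{"xyz":[-40.8,-61.4,0],"spin":67.1},{"xyz":[-40.8,-61.4,0],"spin":67.1},{"xyz":[-40.8,-61.4,0],"spin":67.1},{"xyz":[-40.8,-61.4,0],"spin":67.1},{"xyz":[-40.8,-61.4,0],"spin":67.1},{"xyz":[-40.8,-61.4,0],"spin":67.1},{"xyz":[-40.8,-61.4,0],"spin":67.1}]' 1
cat > st.py <<'E'
from h import *
from scipy.spatial.transform import Rotation as R
p=np.load("p.npy");o=ctrl.get_obs()
M=R.from_rotvec(o["orientation"]).as_matrix()
print("t",o["t"],"box",inv(p,o["ee_pos"]).round(1),"z",o["ee_pos"][2].round(1),"yaw err deg",np.degrees(np.arctan2(M[1,1],M[0,1])-p[2]).round(2),"F",o["ft_force"].round(1),"w",o["width"])
E
python3 st.py
```

```text
t: 2.1
ee_pos: [400.1, -78.8, 222.7]
orientation: [2.014, 2.411, -0.002]
ft_force: [-0.0, -1.1, -0.3]
width: 0.8
t 2.1 box [-106.5   -1.4] z 222.7 yaw err deg 0.25 F [-0.  -1.1 -0.3] w 0.7884968392549304
```

```bash
python3 -m inch '[{"xyz":[0,0,4],"spin":0},{"xyz":[0,0,5.5],"spin":0},{"xyz":[0,0,6.2],"spin":0},{"xyz":[0,0,6.5],"spin":0},{"xyz":[0,0,6.5],"spin":0},{"xyz":[0,0.5,6.5],"spin":0},{"xyz":[0,0.9,6.5],"spin":0},{"xyz":[0,1.3,6.5],"spin":0},{"xyz":[0,1.7,6.5],"spin":0},{"xyz":[0,2.1,6.5],"spin":0},{"xyz":[0,2.5,6.5],"spin":0},{"xyz":[0,2.9,6.5],"spin":0},{"xyz":[0,3.2,6.5],"spin":0},{"xyz":[0,3.5,6.5],"spin":0},{"xyz":[0,3.8,6.5],"spin":0},{"xyz":[0,4.0,6.5],"spin":0},{"xyz":[0,4.1,6.5],"spin":0},{"xyz":[0,4.1,6.5],"spin":0}]'; python3 st.py
python3 -m inch '[{"xyz":[0,-0.6,0],"spin":0},{"xyz":[0,-0.6,0],"spin":0},{"xyz":[0,-0.6,-4],"spin":0},{"xyz":[0,-0.6,-6.5],"spin":0},{"xyz":[0,-9,-8],"spin":0},{"xyz":[0,-9,-8],"spin":0},{"xyz":[0,-9,-8],"spin":0}]' 0.09; python3 st.py
python3 - <<'E'
from h import *
import cv2
ims=[]
for n,(y,x) in(("top",(170,235)),("side",(165,195))):
    im=ctrl.get_image(n)[y:y+120,x:x+130,::-1]; ims.append(cv2.resize(im,None,fx=3,fy=3,interpolation=cv2.INTER_CUBIC))
cv2.imwrite("pics/m1.png",np.hstack(ims))
E
```

```text
t: 3.9
ee_pos: [440.7, -71.6, 157.7]
orientation: [2.014, 2.41, -0.002]
ft_force: [-0.6, -0.2, 1.2]
width: 0.6
t 3.9 box [-65.3  -1.3] z 157.7 yaw err deg 0.26 F [-0.6 -0.2  1.2] w 0.5877479467168553
t: 4.6
ee_pos: [348.6, -87.4, 238.0]
orientation: [-2.016, -2.41, 0.002]
ft_force: [1.2, -0.4, -0.8]
width: 52.9
t 4.6 box [-158.8   -0.9] z 238.0 yaw err deg 0.19 F [ 1.2 -0.4 -0.8] w 52.9217738101748
```

View pics/m1.png

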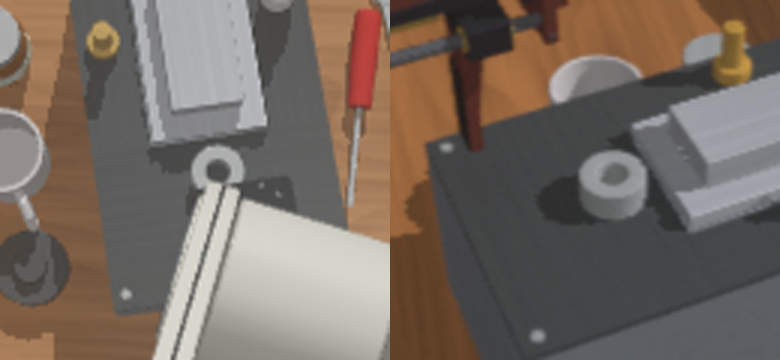

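The collar stands just short of the flap's end (top crop (217,167), side crop (223,176)).

Run:
```python
from h import *
p=np.load("p.npy")
print(inv(p,onz("top",np.array([217,168])/3+[234.7,169.7],172)),inv(p,onz("side",np.array([223,175])/3+[194.7,164.7],172)))
```

```text
[-29.59379788   0.04419312] [-32.33222189   0.85041425]
```

```bash
python3 -m inch '[{"xyz":[0.1,5,0],"spin":0},{"xyz":[0.1,10,0],"spin":0},{"xyz":[0.1,14.2,0],"spin":0},{"xyz":[0.1,14.2,0],"spin":0},{"xyz":[0.1,14.2,2],"spin":0},{"xyz":[0.1,14.2,3],"spin":0},{"xyz":[0.1,14.2,3],"spin":0}]' 0.09; python3 st.py
python3 - <<'E'
from h import *
import cv2
im=ctrl.get_image("side")[110:280,185:405,::-1]
cv2.imwrite("pics/m2.png",cv2.resize(im,None,fx=3.5,fy=3.5,interpolation=cv2.INTER_CUBIC))
E
```

```text
t: 5.4
ee_pos: [490.6, -61.4, 206.6]
orientation: [-2.015, -2.409, 0.003]
ft_force: [-0.6, -0.0, 0.2]
width: 80.1
t 5.4 box [-14.4   0. ] z 206.6 yaw err deg 0.2 F [-0.6 -0.   0.2] w 80.06166800217575
```

View pics/m2.png

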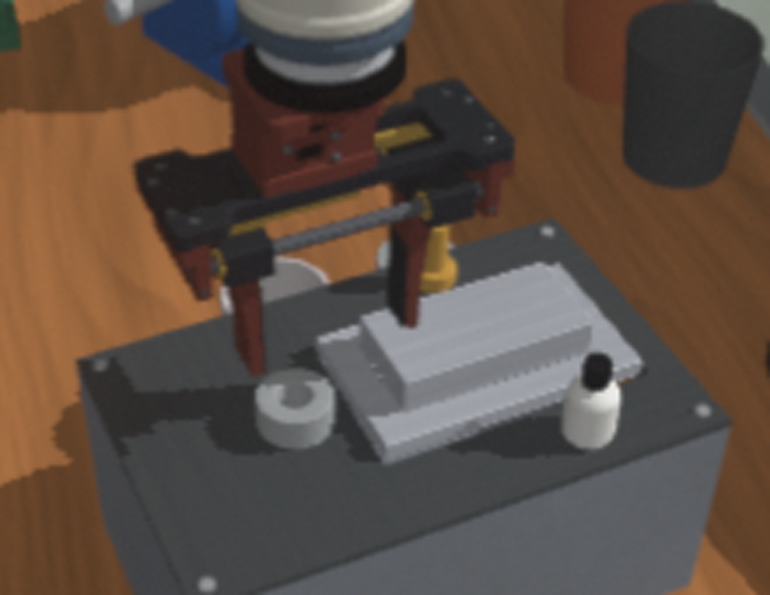

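```bash
python3 -m inch '[{"xyz":[0,-0.2,0.8],"spin":0},{"xyz":[0,-0.2,1.5],"spin":0},{"xyz":[0,-0.2,2],"spin":0},{"xyz":[0,-0.2,2.5],"spin":0},{"xyz":[0,-0.2,3],"spin":0},{"xyz":[0,-0.2,3.5],"spin":0},{"xyz":[0,-0.2,4],"spin":0},{"xyz":[0,-0.2,4.4],"spin":0},{"xyz":[0,-0.2,4.7],"spin":0},{"xyz":[0,-0.2,5],"spin":0},{"xyz":[0,-0.2,5],"spin":0},{"xyz":[0,-0.2,5],"spin":0}]'; python3 st.py
python3 - <<'E'
from h import *
import cv2
im=ctrl.get_image("side")[110:280,185:405,::-1]
cv2.imwrite("pics/m3.png",cv2.resize(im,None,fx=3.5,fy=3.5,interpolation=cv2.INTER_CUBIC))
E
```

```text
t: 6.65
ee_pos: [489.2, -62.0, 157.6]
orientation: [2.015, 2.409, -0.002]
ft_force: [-0.8, 1.3, 0.4]
width: 79.8
t 6.65 box [-15.9  -0.3] z 157.6 yaw err deg 0.2 F [-0.8  1.3  0.4] w 79.82601397872556
```

View pics/m3.png

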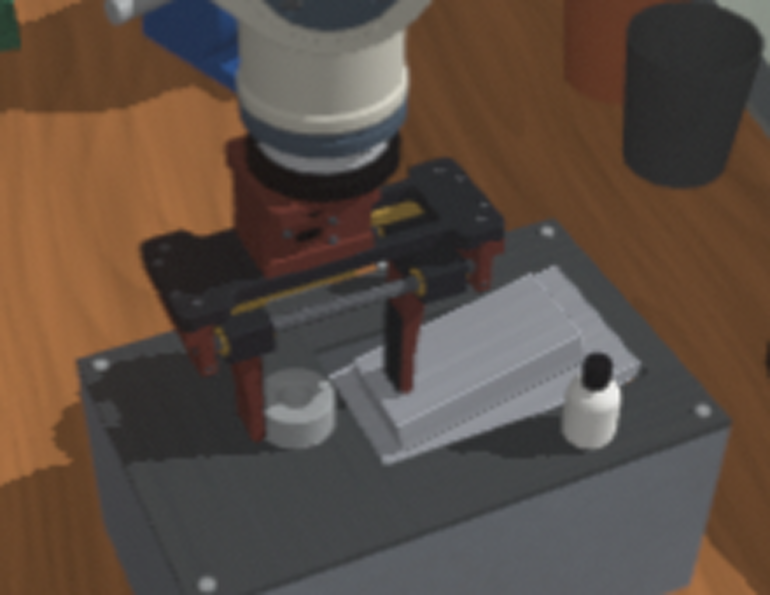

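```bash
python3 -m inch '[{"xyz":[0,0.4,0],"spin":0},{"xyz":[0,0.8,0],"spin":0},{"xyz":[0,1.2,0],"spin":0},{"xyz":[0,1.6,0],"spin":0},{"xyz":[0,2.0,0],"spin":0},{"xyz":[0,2.3,0],"spin":0},{"xyz":[0,2.6,0],"spin":0},{"xyz":[0,2.9,0],"spin":0},{"xyz":[0,3.2,0],"spin":0},{"xyz":[0,3.5,0],"spin":0},{"xyz":[0,3.8,0],"spin":0},{"xyz":[0,4.1,0],"spin":0},{"xyz":[0,4.4,0],"spin":0},{"xyz":[0,4.7,0],"spin":0},{"xyz":[0,5,0],"spin":0},{"xyz":[0,5.2,0],"spin":0},{"xyz":[0,5.2,0],"spin":0},{"xyz":[0,5.2,0],"spin":0},{"xyz":[0,5.2,0],"spin":0},{"xyz":[0,5.2,0],"spin":0}]'; python3 st.py
python3 - <<'E'
from h import *
import cv2
im=ctrl.get_image("side")[110:280,185:405,::-1]
cv2.imwrite("pics/m4.png",cv2.resize(im,None,fx=3.5,fy=3.5,interpolation=cv2.INTER_CUBIC))
E
```

```text
t: 8.7
ee_pos: [540.4, -52.9, 157.8]
orientation: [2.015, 2.409, -0.002]
ft_force: [0.4, -0.9, 0.2]
width: 79.8
t 8.7 box [36.2 -0.1] z 157.8 yaw err deg 0.19 F [ 0.4 -0.9  0.2] w 79.81715352970173
```

View pics/m4.png

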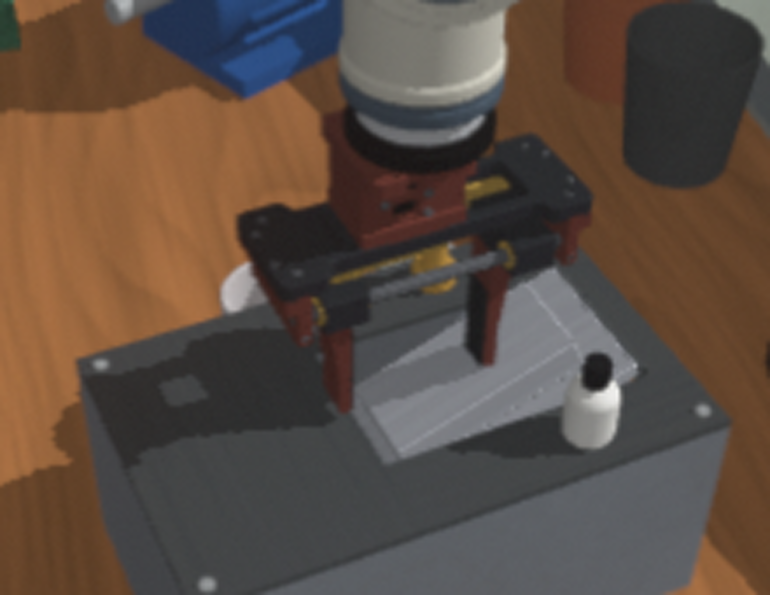

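The collar has gone in. I'll lift gently so the flap closes, then back off.

```bash
python3 -m inch '[{"xyz":[0,-0.3,0],"spin":0},{"xyz":[0,-0.3,-0.5],"spin":0},{"xyz":[0,-0.3,-1],"spin":0},{"xyz":[0,-0.3,-1.5],"spin":0},{"xyz":[0,-0.3,-2],"spin":0},{"xyz":[0,-0.3,-2.5],"spin":0},{"xyz":[0,-0.3,-3],"spin":0},{"xyz":[0,-0.3,-4],"spin":0},{"xyz":[0,-0.3,-6],"spin":0},{"xyz":[0,-0.3,-9],"spin":0},{"xyz":[0,-4,-10],"spin":0},{"xyz":[0,-9,-10],"spin":0},{"xyz":[0,-14,-10],"spin":0},{"xyz":[0,-18,-10],"spin":0},{"xyz":[0,-18,-10],"spin":0},{"xyz":[0,-18,-10],"spin":0}]'; python3 st.py
python3 - <<'E'
from h import *
import cv2
a=ctrl.get_image("side")[140:390,180:420,::-1];b=ctrl.get_image("top")[130:280,215:400,::-1]
f=lambda i:cv2.resize(i,(int(i.shape[1]*500/i.shape[0]*.8),400),interpolation=cv2.INTER_CUBIC)
m=np.hstack([f(a),f(b)]);print(m.shape);cv2.imwrite("pics/m5.png",cv2.resize(m,(min(800,m.shape[1]),400)))
E
```

```text
t: 10.35
ee_pos: [363.3, -84.8, 258.7]
orientation: [2.015, 2.407, -0.0]
ft_force: [0.3, 0.2, 1.1]
width: 80.1
t 10.35 box [-143.8   -0.9] z 258.7 yaw err deg 0.13 F [0.3 0.2 1.1] w 80.08487204633022
(400, 877, 3)
```

View pics/m5.png

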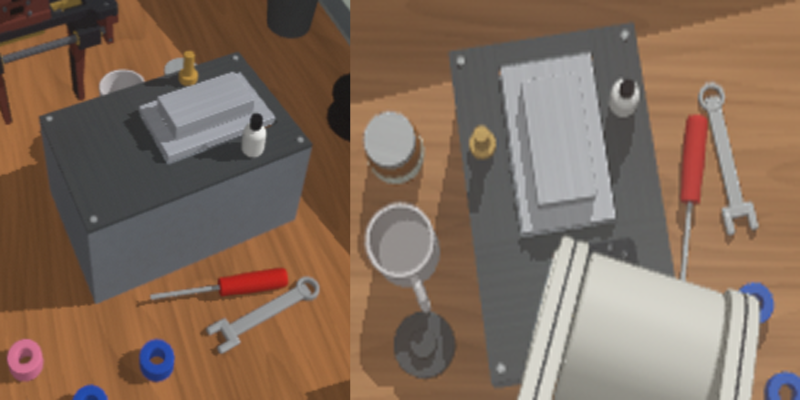

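The flap is shut, the deck is empty, the stud and bottle are standing in place, and the arm is clear. I'll hand it in.

```bash
python3 -c "
from workcell import ctrl
print(ctrl.close_job())"
```

```text
the job is handed in; nothing more can be done
None
```

The collar is in the reject box, the flap has closed again, and the job was handed in at about 10.5 s of the 48 s allowed.

- **What I did:** I first pushed the collar to about 30 mm short of the deck's edge with the closed fingers, because it started too far back for both fingers to reach. Then I opened the gripper to 80 mm along the box, and the far finger pressed the pad down to about 8 mm above the deck. While that finger held the flap open, the near finger pushed the collar over the edge. I lifted slowly so the flap could close, and backed the arm off.
- **Last checks:** The final pictures show the flap shut and the parts of the deck I could see empty. The stud, bottle and the other things in view were standing where they started. Every force reading I took was under 2 N, though I only read forces at the end of each move.
- **Not checked:** I could not see the collar inside the box. I take it to be in because it is gone from the deck and the flap closed fully. In the last top view the arm hid part of the deck, but the side view showed all of it.
- **Small disagreement:** The two cameras differed by about 3 mm on the collar's position, which made no difference to the push.

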